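# Clamp a shooter barrel in the sprung polishing jig

## Robot

A 6-joint arm with a two-finger parallel gripper is mounted at the origin on the work surface. World frame = base frame: x ahead of the robot, y to its left, z up, the work surface at z = 0. Lengths are in mm, angles in degrees, forces in N, time in s.
With the tool pointing down it reaches from about 300 to 850 mm from the base axis. Payload 4.2 kg.
Tool frame: the origin (TCP) lies midway between the tips of the shut fingers; the grasp point (between the pads) lies 19 mm behind it (env.hold_point_z is the z of the grasp point in the tool frame, in mm); z points along the fingers, y is the direction in which the jaws open and shut (so a half turn about z gives the same grasp; the last joint's range is limited). The gripper opens to 91 mm and grips with 3 to 60 N. Pads are 32 mm wide; open, the fingers measure 118 mm over their backs; the gripper's body (76 mm by 178 mm) begins 60 mm behind the grasp point.
Start: joints at [-74.771, 18.312, 89.639, -0, 72.044, -1.146], TCP at [162.11, -551.692, 213.976] pointing down, gripper open.
Joint ranges: [-177.97, 177.97], [-48.28, 115.42], [12.27, 149.76], [-77.06, 257.06], [2.81, 150.46], [-146.56, 146.56]. Speed limits (degrees/s): [147.25, 147.25, 180, 180, 180, 180].

## Interface

Orientations are given as [roll, pitch, yaw] about the fixed x, y, z axes, in that order (R = Rz(yaw) Ry(pitch) Rx(roll)).
In Python, from workcell import env, grab_frame, camera_params, spotter gives the robot as it stands. The module is installed in compiled form; this text tells all that it offers.
- The arm moves only by the shell command python3 -m jog 'ROWS' [FORCE]. ROWS is text: rows parted by semicolons, each of 7 numbers parted by spaces: the turn, a rotation vector about the world's x, y, z in units of 5 degrees (1.0 is 5 degrees), then the shift along the world's x, y, z in units of 25 mm (1.0 is 25 mm), then the opening, from 0 (shut) to 1 (fully open). A call has 1 to 5 rows; each row is the pose to reach, as a shift and turn from the pose commanded when the call began; what a row does not reach only later rows make up. A row lasts 1/8 s, in which the tool goes at most 62.5 mm and 10.7 degrees, less where a joint would pass 70% of its speed; a pose out of reach is approached as far as the arm can. A call with a gripper value outside its range is refused whole. The fingers move at their own pace and stop on an object; FORCE is the grip in N (left out, the last holds). Time passes only in rows, so rows that repeat a pose let the fingers close. It gives the time, the measured TCP pose, the force and the opening at its end, in the units of the state.
- env.state(): the state, without advancing time (a new reading comes with each control period).
- grab_frame(name): name is "scene" or "top" or "wrist"; returns the picture (400x640x3 uint8, red, green, blue); there is no depth.
- camera_params(name): a dict with "K" (3x3 intrinsics, pixels), "dist" ([k1, k2, p1, p2, k3] as OpenCV has them; the pictures are not rectified), "rvec" (rotation vector, rad) and "tvec" (3), from world to camera coordinates, as OpenCV has them. Camera axes: x right, y down, z forward; pixel columns grow to the right and rows downward; lengths in mm; the calibration is good to about 2 mm. A picture is of the moment at which its call begins: read the wrist's pose just before it. camera_params takes no time and is no camera call; for the wrist camera it gives the pose at the moment of the call.
- env.job_done(): hands the job in, once; it reports no verdict.
Trained networks look in the newest picture that a camera, given by its name, has taken for a name from the list of things; names that differ only in an ending like _2 or _b are one class to them, and where a whole thing is asked for, a point or a joint stands for the part that bears it (a point fixed in the world has none). Each returns a list of dicts, best first, with "conf" (0 to 1); they miss things now and then, are a little off and sometimes report something else, mostly with a low value. They report only what shows in the picture. A call takes as long as a camera call. They do not tell look-alikes from the thing itself.
- spotter.look_for(query, camera): "box" ([left, top, width, height] in pixels, round what is visible of it).
- spotter.trace(query, camera): "region" (400x640 bool, what is visible of it) and "box" ([left, top, width, height] in pixels, round what is visible of it).
The state is a dict: "time_s": time; "qpos": joint angles; "qvel": joint speeds; "effort": joint torques, N m; "ee_pos": TCP position; "ee_rot": TCP orientation; "force": force on the tool from outside, world axes, zero at the start; "torque": the same for the moment, N m; "gripper_width": finger opening in mm.
Only numpy, scipy, OpenCV 4.12 (cv2) and the standard library are available. Lean on these libraries where they do the work, as an engineer would, in place of code of your own. Each camera call takes 0.05 s, during which the arm holds its last target. There are 200 camera calls.

## Task

Get the brass barrel ready for polishing: lift the jig's sprung clamp bar and turn it aside, lay the barrel in the jig with its collar towards the sliding gate, and slide it gently along until the collar drops fully home into the gate's slot, so that the barrel lies level. Then swing the bar back over the barrel and let it down into its fork so that it holds the barrel. Always let the sprung bar down under control rather than letting it snap, do not force the barrel, and leave the other parts on the bench where they lie.

Things in the scene. Friction and masses are not known exactly. Their poses are not given: they have to be found in the camera images.
- jig: Grey polishing jig fixed to the bench, base 155 x 145 x 12 mm. Origin on the bench under the seat; z up. The barrel's seat runs along y at x = 0, z = 45 mm (axis of a seated barrel). Clamp post at x +65, y +22 mm, 108 mm high; knob over on the -x side. The gate is on the -y side. Two fork teeth for the bar at x -43, y 22 +/- 16 mm, 62 mm high.
- seat_vee (a point): Point on the seated barrel's axis over the middle of the jig's fixed aluminium V (jig x 0, y +25, z 45 mm). The V is 20 mm wide, runs from jig y +11 to +38 mm and tops out 38 mm above the bench.
- gate_track (a point): Point on the seated barrel's axis at jig y -40 mm, mid-track of the gate: an aluminium carriage, 30 mm wide, locked somewhere along jig y, not measured. A 9 mm slot crosses it, centred anywhere from 12 mm before to 12 mm beyond this point. V ridges in line with the fixed V flank the slot (inner, +y side, 34 mm long; outer 14 mm), topping out 41 mm above the bench.
- clamp_post (a point): Axis of the vertical clamp post, about which the bar turns, 45 mm above the bench.
- knob (a point): Middle of the upright black round knob on the free end of the clamp bar: 18 mm diameter, 34 mm high (17 mm either way of this point), 130 mm from the post axis; it stands on the steel bar (14 mm wide, 10 mm thick, top face 17 mm below this point).
- clamp_lift (a joint): Lift of the clamp bar on its post, m: 0 (bar underside 50 mm above the bench) to 0.032. A spring pushes it down, about 5 N at 0, 10 N at the top, weight included. Lifted 13 mm it leaves the fork, 15 mm it clears a seated barrel's collar; on a seated barrel it reads about 0.006.
- clamp_turn (a joint): Turn of the bar about the post, rad, counter-clockwise from above. 0: across the seat in its fork, against a stop. Grows as the knob swings to the jig's -y side, to 1.8 (end stop). About 1.5 is well aside, the bar along the jig's y; there it may be let down to lift 0, and stays.
- barrel: Loose brass barrel, 0.16 to 0.26 kg: tube 22 mm diameter, 110 mm long along its y, origin on its axis at mid length. It starts level in a wooden rest, axis 45 mm above the bench; rest base 60 x 100 x 14 mm, two V saddles 12 x 20 mm, 38 mm high, at barrel y -18 and +37 mm.
- collar (a point): Centre of the barrel's round collar, on its axis at barrel y -40 mm: 32 mm diameter, 6 mm thick. While it rides on a gate ridge it stands 6 mm too high and the barrel slopes up to the gate by about 0.1 rad; over the slot it drops by its weight and can slide no farther. Laid at jig y -20 to -15 mm it is always on the inner ridge; sliding to -y then finds the slot.
- plain_end (a point): Centre of the barrel's end face away from the collar, at barrel y = +55 mm. Sliding the laid barrel along takes 3 to 5 N; a push of more than about 11 N against the slot's wall is forcing it.
- bat_a: Red plastic flipper bat lying on the bench, about 79 x 22 x 16 mm; bystander. Origin under its middle.
- bat_b: A second such flipper bat; bystander.
- spinner: Yellow nylon spinner target lying flat, 40 x 50 x 5 mm on a 76 mm wire; bystander.
- plunger: Steel plunger rod with black rubber tip, 174 mm long, 18 mm thick at the ends, lying along its x; bystander.
Mind the look-alikes: they are no part of the job. What is shaped like the barrel but green or white is not meant.

How it is judged (in metres and radians):
On the way, in this order (a step that is already met when the one before it is completed fails the run):
1. the clamp bar has been lifted and turned aside (value of joint clamp_turn above 1.1 rad), for 0.1 s.
2. the barrel lies level in the jig with its collar home in the gate's slot, the bar still aside (value of joint clamp_turn above 0.8 rad and z of collar in the frame of jig between 0.0425 and 0.0475 m and x of collar in the frame of jig between -0.003 and 0.003 m and y of collar in the frame of jig between -0.056 and -0.024 m and angle between the y axis of barrel and the y axis of jig, either way round below 0.04 rad), for 0.2 s.
At the end, for the whole second after the job is handed in: Barrel at rest in the jig, within 0.04 rad of level, collar in the gate slot (centre 45 +/- 2.5 mm above the bench, within 3 mm of the seat's centre line); bar back in its fork over it (turn under 0.08 rad), lift 3 to 9 mm; other parts within 15 mm of where they lay (z of collar in the frame of jig between 0.0425 and 0.0475 m and x of collar in the frame of jig between -0.003 and 0.003 m and y of collar in the frame of jig between -0.056 and -0.024 m and angle between the y axis of barrel and the y axis of jig, either way round below 0.04 rad and value of joint clamp_turn below 0.08 rad and value of joint clamp_lift between 0.003 and 0.009 m and linear speed of barrel below 0.02 m/s); the robot touches nothing.
It fails at once if the sprung bar is let snap down (falling faster than 0.25 m/s) (velocity of joint clamp_lift below -0.25 m/s).
It fails at once if the barrel is forced while being laid or slid home: over 22 N in all against jig and gate with the bar aside (value of joint clamp_turn above 0.8 rad and contact force between barrel and jig above 22 N).
It fails at once if the barrel is crushed: its contact forces with jig, gate and bar add up to over 45 N (about 15 N when well clamped) (contact force between barrel and jig above 45 N).
It fails at once if a bystander is moved more than 15 mm (distance of any of bat_a, bat_b, spinner, plunger from where it was at the start of the episode above 0.015 m).
It also fails if it takes over 72 s, if anything falls off the work surface, if the arm or the gripper's body presses on something with over 40 N, if the wrist force passes 120 N, or if a joint passes its speed limit or range.

## Working session

There is one attempt and no reset: what is moved stays moved. The work goes in short steps, Python scripts to look and compute and a shell command to move; the robot and the scene stay as the last step left them, time stands still between calls to the robot, and variables do not carry over. Pictures are saved under pics/ and viewed, about 8 in all and at most 12, crops included, and the job is handed in when it is done.

```bash
mkdir -p pics; cat > h.py <<'E'
import numpy as np, cv2
from workcell import env, grab_frame, camera_params, spotter
def save(img,n): cv2.imwrite('pics/'+n,img[:,:,::-1])
def ray(cam,uv,p=None):
    p=p or camera_params(cam); R=cv2.Rodrigues(np.array(p['rvec'],float))[0]
    n=cv2.undistortPoints(np.array([[uv]],float),np.array(p['K']),np.array(p['dist']))[0,0]
    return -R.T@np.array(p['tvec'],float).ravel(), R.T@np.array([*n,1])
def atz(cam,uv,z,p=None):
    c,d=ray(cam,uv,p); return c+d*(z-c[2])/d[2]
def proj(cam,P,p=None):
    p=p or camera_params(cam)
    return cv2.projectPoints(np.array(P,float).reshape(-1,3),np.array(p['rvec'],float),np.array(p['tvec'],float),np.array(p['K']),np.array(p['dist']))[0][:,0]
def tri(obs):
    A=np.zeros((3,3));b=np.zeros(3)
    for cam,uv in obs:
        c,d=ray(cam,uv);d=d/np.linalg.norm(d);M=np.eye(3)-np.outer(d,d);A+=M;b+=M@c
    return np.linalg.solve(A,b)
E
python3 - <<'E'
from h import *
s=grab_frame('scene');t=grab_frame('top');save(s,'s0.png');save(t,'t0.png')
for c in('scene','top'):
    for q in('barrel','collar','plain_end','knob','jig','clamp_lift','plunger','bat_a','spinner'):
        for r in spotter.look_for(q,c)[:4]: print(c,q,round(r['conf'],2),np.round(r['box']))
E
```

```text
scene barrel 0.96 [373. 204.  27.  52.]
scene barrel 0.79 [414. 268.  57.  31.]
scene barrel 0.77 [299. 185.  50.  30.]
scene barrel 0.67 [359. 302.  55.  51.]
scene collar 0.98 [411. 269.  60.  26.]
scene collar 0.93 [304. 190.  42.  24.]
scene collar 0.79 [360. 302.  52.  45.]
scene collar 0.64 [395. 176.  40.  33.]
scene plain_end 0.84 [372. 205.  30.  48.]
scene plain_end 0.8 [398. 179.  36.  32.]
scene plain_end 0.8 [409. 266.  60.  32.]
scene plain_end 0.67 [358. 304.  58.  47.]
scene knob 0.84 [249. 105.  55.  40.]
scene knob 0.56 [234. 106.  76.  61.]
scene knob 0.26 [373. 154.  20.  23.]
scene jig 0.59 [235. 108.  75.  58.]
scene clamp_lift 0.88 [246. 105.  60.  40.]
scene plunger 0.9 [171. 190.  74.  41.]
scene bat_a 0.62 [263. 225.  32.  16.]
scene spinner 0.84 [316. 266.  30.  35.]
top barrel 0.9 [271. 286.  13.  63.]
top barrel 0.83 [158. 234.  61.  23.]
top barrel 0.77 [231. 221.  60.  34.]
top barrel 0.77 [171. 160.  60.  18.]
top collar 0.95 [156. 231.  64.  26.]
top collar 0.92 [228. 221.  65.  33.]
top collar 0.71 [176. 161.  56.  18.]
top collar 0.67 [323. 209.  60.  28.]
top plain_end 0.97 [228. 222.  63.  37.]
top plain_end 0.92 [269. 284.  15.  67.]
top plain_end 0.91 [173. 160.  58.  20.]
top plain_end 0.72 [319. 207.  67.  30.]
top knob 0.94 [472. 209.  28.  84.]
top jig 0.83 [444. 198.  92.  98.]
top jig 0.3 [475. 206.  24.  86.]
top clamp_lift 0.7 [474. 205.  24.  86.]
top clamp_lift 0.39 [473. 206.  27.  88.]
top clamp_lift 0.27 [442. 197.  94.  99.]
top plunger 0.68 [427.  72.  19.  86.]
top bat_a 0.93 [338. 302.  16.  50.]
top bat_a 0.85 [342. 138.  24.  35.]
top spinner 0.88 [256. 149.  31.  22.]
top spinner 0.27 [428.  72.  16.  87.]
```

View pics/t0.png

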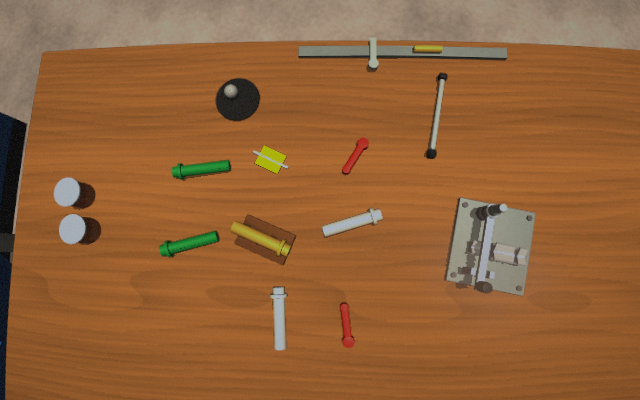

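View pics/s0.png

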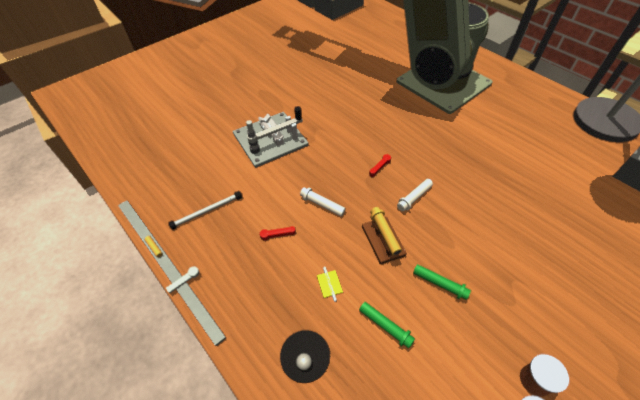

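```bash
python3 - <<'E'
from h import *
t=cv2.imread('pics/t0.png')
a=cv2.resize(t[190:305,435:545],None,fx=4,fy=4,interpolation=3)
b=cv2.resize(t[205:275,220:305],None,fx=4,fy=4,interpolation=3)
o=np.zeros((460,790,3),np.uint8);o[:,:440]=a;o[:280,445:785]=b;cv2.imwrite('pics/c1.png',o)
for n,uv,z in[('c00',(460,200),12),('c10',(535,212),12),('c11',(523,294),12),('c01',(447,281),12),('bar',(260,240),45)]: print(n,atz('top',uv,z).round(1))
for c in('top','scene'):
    p=camera_params(c);R=cv2.Rodrigues(np.array(p['rvec']))[0];print(c,(-R.T@np.array(p['tvec'])).ravel().round(), p['K'][0][0])
for b in[(240,232),(285,249)]: print(atz('top',b,50).round(1))
E
```

```text
c00 [ 619.  -101.6   12. ]
c10 [ 598.2 -242.6   12. ]
c11 [ 448.7 -213.3   12. ]
c01 [471.4 -74.3  12. ]
bar [538.5 260.3  45. ]
top [517. 115. 717.] 383.4219559067729
scene [917. 500. 716.] 381.80390752669473
[551.6 295.6  50. ]
[523.7 214.5  50. ]
```

View pics/c1.png

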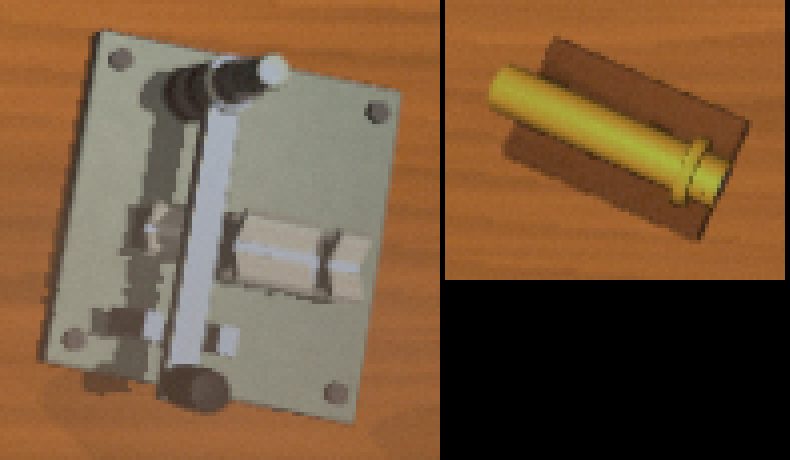

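```bash
python3 - <<'E'
from h import *
from scipy.optimize import least_squares
c=lambda x,y:(x/4+435,y/4+190)
pts=[((65,22,108),c(270,70)),((-65,22,94),c(208,390)),((-43,38,62),c(152,325)),((-43,6,62),c(228,340))]
base=[c(100,30),c(401,90),c(354,422),c(42,360)]
bj=[(77.5,72.5),(77.5,-72.5),(-77.5,-72.5),(-77.5,72.5)]
def W(q,P):
    a=np.radians(q[2]);x,y,z=np.array(P,float).T
    return np.c_[q[0]+np.cos(a)*x-np.sin(a)*y,q[1]+np.sin(a)*x+np.cos(a)*y,z]
def f(q):
    P=[p for p,_ in pts]+[(x+q[3],y+q[4],12) for x,y in bj]
    return (proj('top',W(q,P))-np.array([u for _,u in pts]+base)).ravel()
r=least_squares(f,[530,-150,-10,0,0]);print('jig',r.x.round(2));print(r.fun.reshape(-1,2).round(1).tolist())
q=r.x
def J(w):
    a=np.radians(q[2]);d=w[:2]-q[:2];return [d@[np.cos(a),np.sin(a)],d@[-np.sin(a),np.cos(a)]]
print('slot',np.round(J(atz('top',c(327,262),40)),1),'ridge inner start',np.round(J(atz('top',c(242,240),38)),1),'outer end',np.round(J(atz('top',c(368,270),38)),1))
print('knob scene check',proj('scene',W(q,[(-65,22,94),(65,22,108)])).round(0).tolist())
for n,P in(('knob',(-65,22,77)),('post',(65,22,77))): print(n,W(q,[P]).round(1))
b=lambda x,y:((x-445)/4+220,y/4+205)
e1=atz('top',b(491,88),45);e2=atz('top',b(722,184),45);co=atz('top',b(690,172),45)
print('barrel',e1.round(1),e2.round(1),co.round(1),np.linalg.norm(e1-e2),np.linalg.norm(e1-co),'yaw',np.degrees(np.arctan2(-(e1-e2)[0],(e1-e2)[1])))
s=env.state();print({k:np.round(s[k],2) for k in('ee_pos','ee_rot','qpos','force','gripper_width')},env.hold_point_z)
E
```

```text
jig [ 526.26 -150.56  -10.82   10.     -5.32]
[[0.3, -0.2], [0.2, 0.2], [-0.0, -0.0], [-0.5, -0.0], [-0.4, -0.6], [0.2, -0.2], [0.1, 0.4], [0.1, 0.3]]
slot [ -0.5 -41.6] ridge inner start [ 1.8 -3.5] outer end [ -0.3 -61.3]
knob scene check [[296.0, 107.0], [248.0, 121.0]]
knob [[ 466.5 -116.7   77. ]]
post [[ 594.2 -141.1   77. ]]
barrel [560.4 312.8  45. ] [520.4 207.7  45. ] [525.3 222.   45. ] 112.51509187572803 97.42353124599498 yaw -20.848348112889113
{'ee_pos': array([ 162.1 , -551.68,  213.97]), 'ee_rot': array([179.99,   0.  ,  16.38]), 'qpos': array([-74.77,  18.31,  89.64,  -0.  ,  72.04,  -1.15]), 'force': array([-0.56, -0.42,  0.39]), 'gripper_width': np.float64(91.22)} -18.8
```

```bash
python3 -m jog '0 0 -1 2.4 3.4 0 0.6; 0 0 -2 4.8 6.8 0 0.6; 0 0 -3 7 10 0 0.6; 0 0 -3 8.4 12 0 0.6; 0 0 -3 8.4 12 0 0.6' 30
```

```text
time_s: 1.62
ee_pos: [342.3, -294.1, 214.2]
ee_rot: [180.0, -0.1, 1.3]
force: [-0.4, 0.0, -0.9]
gripper_width: 54.8
```

```bash
python3 -m jog '0 0 -1 1.6 2.4 -0.5 0.6; 0 0 -1.8 3.3 4.7 -1.5 0.6; 0 0 -2.42 4.97 7.1 -2.8 0.6; 0 0 -2.42 4.97 7.1 -2.8 0.6; 0 0 -2.42 4.97 7.1 -2.8 0.6'; python3 - <<'E'
from h import *
print(env.state()['ee_pos'],env.state()['ee_rot'],env.state()['force'])
w=grab_frame('wrist');save(w,'w1.png')
print([(round(r['conf'],2),np.round(r['box'])) for r in spotter.look_for('knob','wrist')])
print('pred knob top',proj('wrist',[(466.5,-116.7,94)]))
E
```

```text
time_s: 2.25
ee_pos: [466.0, -116.2, 142.8]
ee_rot: [-180.0, 0.1, -10.5]
force: [0.3, -0.5, -0.7]
gripper_width: 54.9
[ 466.01721706 -116.20714393  142.82456985] [-1.79980383e+02  1.34642487e-01 -1.04912361e+01] [ 0.30405828 -0.53283661 -0.72347613]
[(0.69, array([304.,  16.,  33., 206.]))]
pred knob top [[317.44219223 207.62009617]]
```

View pics/w1.png

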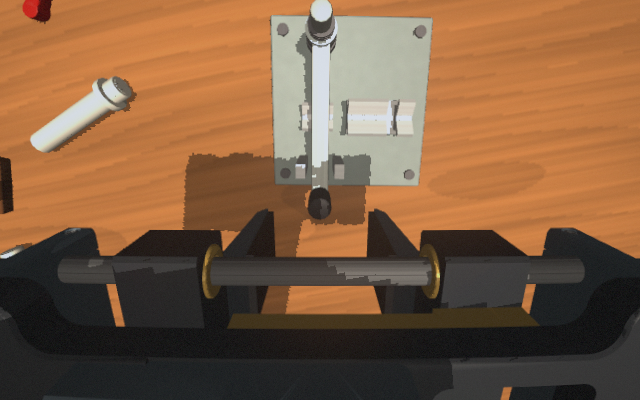

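The wrist view shows the knob at (319,205), within 2 px of the prediction (317,208), centred between the fingers; the gate slot is at (391,118). Descending.

```bash
python3 -m jog '0 0 0 0 0 -1.5 0.6; 0 0 0 0 0 -3.05 0.6; 0 0 0 0 0 -3.05 0.3; 0 0 0 0 0 -3.05 0.0; 0 0 0 0 0 -3.05 0.0' 40; python3 - <<'E'
from h import *
p=None
# slot from wrist photo: redo at current pose impossible; compute arc waypoints instead
P=np.array([594.2,-141.1]);k=np.array([466.5,-116.7])
for d in range(0,91,9):
    a=np.radians(d);R=np.array([[np.cos(a),-np.sin(a)],[np.sin(a),np.cos(a)]])
    print(d,d/5,((P+R@(k-P)-k)/25).round(2))
E
```

```text
time_s: 2.98
ee_pos: [466.9, -119.0, 69.5]
ee_rot: [180.0, -0.2, -10.8]
force: [-0.4, -0.3, 0.1]
gripper_width: 28.0
0 0.0 [0. 0.]
9 1.8 [-0.09 -0.81]
18 3.6 [-0.05 -1.63]
27 5.4 [ 0.11 -2.43]
36 7.2 [ 0.4  -3.19]
45 9.0 [ 0.81 -3.9 ]
54 10.8 [ 1.32 -4.53]
63 12.6 [ 1.92 -5.08]
72 14.4 [ 2.6  -5.53]
81 16.2 [ 3.34 -5.87]
90 18.0 [ 4.13 -6.08]
```

```bash
python3 -m jog '0 0 0 0 0 0 0; 0 0 0 0 0 0 0; 0 0 0 0 0 0 0'
```

```text
time_s: 3.35
ee_pos: [466.1, -118.4, 68.3]
ee_rot: [180.0, -0.1, -10.7]
force: [-0.1, -0.2, 4.4]
gripper_width: 16.8
```

```bash
python3 -m jog '0 0 0 0 0 0.3 0; 0 0 0 0 0 0.6 0; 0 0 0 0 0 0.9 0; 0 0 0 0 0 0.9 0'
```

```text
time_s: 3.85
ee_pos: [466.9, -118.5, 90.3]
ee_rot: [180.0, -0.2, -10.7]
force: [6.1, -2.2, -8.4]
gripper_width: 16.8
```

```bash
python3 -m jog '0 0 0.9 -0.05 -0.4 0 0; 0 0 1.8 -0.09 -0.81 0 0; 0 0 2.7 -0.08 -1.22 0 0; 0 0 3.6 -0.05 -1.63 0 0; 0 0 3.6 -0.05 -1.63 0 0'
```

```text
time_s: 4.47
ee_pos: [466.3, -159.3, 89.9]
ee_rot: [180.0, -0.2, 7.2]
force: [8.2, 0.9, -8.4]
gripper_width: 16.9
```

```bash
python3 -m jog '0 0 1.8 0.2 -0.8 0 0; 0 0 3.6 0.5 -1.56 0 0; 0 0 5.4 0.9 -2.27 0 0; 0 0 7.2 1.41 -2.9 0 0; 0 0 7.2 1.41 -2.9 0 0'
```

```text
time_s: 5.1
ee_pos: [501.1, -230.3, 88.9]
ee_rot: [-179.9, -0.2, 43.2]
force: [5.9, 6.0, -9.6]
gripper_width: 17.0
```

```bash
python3 -m jog '0 0 1.8 0.61 -0.52 0 0; 0 0 3.6 1.3 -0.96 0 0; 0 0 5.4 2.04 -1.3 0 0; 0 0 6.4 2.47 -1.41 0 0; 0 0 6.4 2.47 -1.41 0 0'
```

```text
time_s: 5.72
ee_pos: [561.2, -265.2, 88.3]
ee_rot: [-179.8, -0.2, 75.2]
force: [2.6, 3.3, -8.1]
gripper_width: 16.8
```

```bash
python3 -m jog '0 0 0 0 0 -0.2 0; 0 0 0 0 0 -0.4 0; 0 0 0 0 0 -0.6 0; 0 0 0 0 0 -0.8 0; 0 0 0 0 0 -0.8 0'
```

```text
time_s: 6.35
ee_pos: [560.8, -265.6, 69.8]
ee_rot: [-179.9, -0.1, 75.2]
force: [2.5, 4.2, -4.7]
gripper_width: 16.9
```

```bash
python3 -m jog '0 0 0 0 0 -0.05 0; 0 0 0 0 0 -0.05 0'
```

```text
time_s: 6.6
ee_pos: [561.1, -265.8, 69.2]
ee_rot: [-180.0, -0.1, 75.2]
force: [3.4, 4.9, -3.6]
gripper_width: 17.1
```

```bash
python3 -m jog '0 0 0 0 0 -0.06 0; 0 0 0 0 0 -0.06 0; 0 0 0 0 0 -0.06 0.15; 0 0 0 0 0 -0.06 0.35; 0 0 0 0 0 -0.06 0.5'
```

```text
time_s: 7.22
ee_pos: [560.8, -267.6, 67.7]
ee_rot: [-180.0, 0.1, 75.3]
force: [-0.5, 0.7, 0.6]
gripper_width: 34.2
```

```bash
python3 - <<'E'
from h import *
print(env.state()['force'],env.state()['gripper_width'],env.state()['qpos'])
# barrel by trace in both cams
for c in('top','scene'):
    im=grab_frame(c)
    hsv=cv2.cvtColor(im,cv2.COLOR_RGB2HSV)
    m=((hsv[...,0]>20)&(hsv[...,0]<33)&(hsv[...,1]>150)&(hsv[...,2]>90)).astype(np.uint8)
    x0,y0,x1,y1=(225,215,300,262) if c=='top' else (360,195,415,265)
    k=np.zeros_like(m);k[y0:y1,x0:x1]=m[y0:y1,x0:x1]
    (cx,cy),(w,h),a=cv2.minAreaRect(cv2.findNonZero(k));print(c,k.sum(),(cx,cy),(w,h),a)
    print(atz(c,(cx,cy),45))
E
```

```text
[-0.48840435  0.72890256  0.6083557 ] 34.16668589158667 [-26.51745762  29.24235574  94.62679626  -0.11568843  56.12590381
 -11.76257081]
top 484 (260.3000183105469, 237.40000915527344) (61.715476989746094, 11.180339813232422) 26.56505012512207
[543.0669     259.91657986  45.        ]
scene 294 (386.3464050292969, 228.26161193847656) (48.29723358154297, 7.590969085693359) 62.1759033203125
[537.19378181 260.92790155  45.        ]
```

```bash
python3 -m jog '0 0 0 0 0 2 0.6; 0 0 0 0 0.5 4 0.6; 0 0 0 0 2.5 5.3 0.6; 0 0 0 0 5 5.3 0.6; 0 0 0 -0.1 7.5 5.3 0.6' 25
```

```text
time_s: 7.95
ee_pos: [558.9, -78.2, 200.6]
ee_rot: [179.9, 0.0, 75.2]
force: [0.4, 0.1, -0.6]
gripper_width: 54.7
```

```bash
python3 -m jog '0 0 -0.3 -0.1 2.5 0 0.6; 0 0 -0.5 -0.2 5 0 0.6; 0 0 -0.8 -0.3 7.5 0 0.6; 0 0 -1 -0.4 10 0 0.6; 0 0 -1.2 -0.5 12.5 0 0.6'
```

```text
time_s: 8.57
ee_pos: [546.2, 234.5, 200.1]
ee_rot: [179.9, 0.0, 69.2]
force: [1.0, -0.5, -0.6]
gripper_width: 54.7
```

```bash
python3 -m jog '0 0 0 -0.18 1.1 -1.6 0.6; 0 0 0 -0.18 1.1 -3.2 0.6; 0 0 0 -0.18 1.1 -3.2 0.6; 0 0 0 -0.18 1.1 -3.2 0.6'; python3 - <<'E'
from h import *
s=env.state();print(s['ee_pos'].round(1) if hasattr(s['ee_pos'],'round') else s['ee_pos'])
p=camera_params('wrist');w=grab_frame('wrist')
B=np.array([540.4,260.2,45]);d=np.array([.356,.934,0])
pts=proj('wrist',[B+55*d,B,B-40*d,B-55*d],p)
for u in pts: cv2.circle(w,tuple(int(v) for v in u),2,(255,0,255),-1)
save(w,'w2.png')
E
```

```text
time_s: 9.07
ee_pos: [543.0, 260.4, 121.4]
ee_rot: [179.9, -0.1, 69.2]
force: [0.1, 0.5, 0.0]
gripper_width: 54.8
[543.  260.4 121.4]
```

View pics/w2.png

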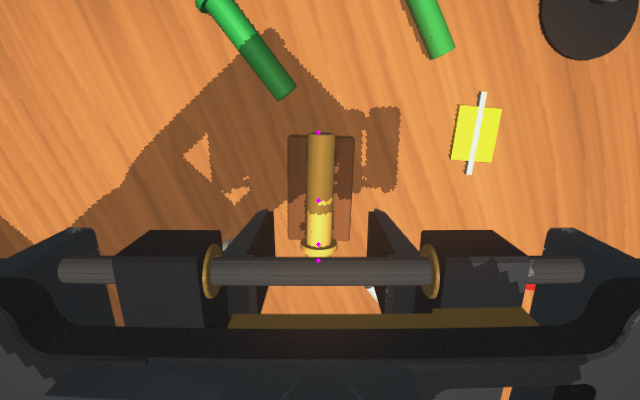

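Barrel is aligned with the jaws (axis col 320, plain end row 133, collar row 245), matching prediction within 2 px. Grasping.

```bash
python3 -m jog '0 0 0 -0.03 0.1 -1.7 0.6; 0 0 0 -0.03 0.1 -3.35 0.6; 0 0 0 -0.03 0.1 -3.35 0.4; 0 0 0 -0.03 0.1 -3.35 0.2; 0 0 0 -0.03 0.1 -3.35 0.1' 25; python3 -m jog '0 0 0 0 0 0 0.1; 0 0 0 0 0 0 0.1'
```

```text
time_s: 9.75
ee_pos: [542.9, 263.6, 38.7]
ee_rot: [179.8, -0.2, 69.3]
force: [0.4, 0.1, 0.2]
gripper_width: 27.6
time_s: 10.0
ee_pos: [543.1, 263.4, 38.6]
ee_rot: [179.8, -0.2, 69.3]
force: [0.8, -1.7, 7.0]
gripper_width: 21.4
```

```bash
python3 -m jog '0 0 0 0 0 0.5 0.1; 0 0 0 0 0 1.5 0.1; 0 0 0 0 0 3.5 0.1; 0 0 0 0 0 5 0.1; 0 0 0 0 0 5 0.1'; python3 - <<'E'
from h import *
p=camera_params('wrist');s=env.state();w=grab_frame('wrist')
print(s['ee_pos'],s['gripper_width'],s['force']);save(w[100:300,200:440],'w3.png')
E
```

```text
time_s: 10.62
ee_pos: [542.6, 263.9, 164.9]
ee_rot: [179.7, -0.3, 69.3]
force: [0.4, 0.0, -1.3]
gripper_width: 21.3
[542.58007803 263.85089321 164.93048191] 21.288936900059323 [ 0.38958415  0.02553857 -1.26748969]
```

View pics/w3.png

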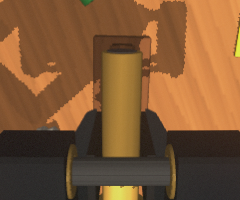

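```bash
python3 - <<'E'
from h import *
s=env.state();T=np.array(s['ee_pos'])+[0,0,6.4]
d=np.array([.356,.934,0]);n=np.array([.934,-.356,0])
for t in(-10,-5,0,5,10,15,20):
    a=np.radians(t);dd=d*np.cos(a)+np.array([0,0,np.sin(a)]);u=-d*np.sin(a)+np.array([0,0,np.cos(a)])
    E=T+51*dd;q=proj('wrist',[E+11*u,E-11*u,E+11*n,E-11*n])-[200,100]
    print(t,'top',q[0].round(0),'bot',q[1].round(0),'width',(q[2]-q[3])[0].round(1))
E
python3 - <<'E'
import cv2
im=cv2.imread('pics/w3.png');cv2.imwrite('pics/w3b.png',cv2.resize(im[25:130,60:180],None,fx=4,fy=4,interpolation=2))
E
```

```text
-10 top [123.  49.] bot [123.  51.] width 39.5
-5 top [123.  51.] bot [123.  49.] width 40.5
0 top [123.  54.] bot [123.  48.] width 41.6
5 top [123.  57.] bot [123.  48.] width 42.7
10 top [123.  62.] bot [123.  48.] width 43.8
15 top [123.  67.] bot [123.  49.] width 45.0
20 top [123.  74.] bot [123.  51.] width 46.1
```

View pics/w3b.png

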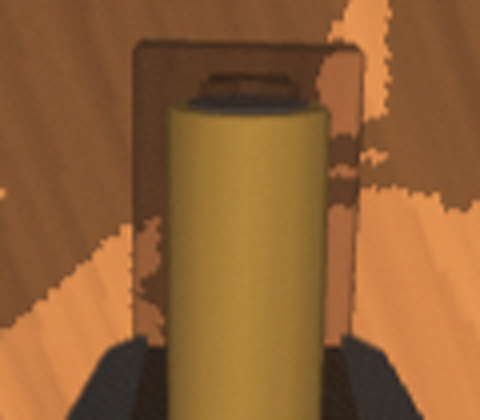

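```bash
python3 - <<'E'
from h import *
from scipy.optimize import least_squares
from scipy.spatial.transform import Rotation as Ro
s=env.state();p=camera_params('wrist')
def H(R,t): M=np.eye(4);M[:3,:3]=R;M[:3,3]=t;return M
Tn=H(Ro.from_euler('xyz',s['ee_rot'],degrees=True).as_matrix(),s['ee_pos'])
C=H(Ro.from_rotvec(np.ravel(p['rvec'])).as_matrix(),np.ravel(p['tvec']))
X=C@Tn  # tool->cam
To=H(Ro.from_euler('xyz',[-179.98,.135,-10.49],degrees=True).as_matrix(),[466.02,-116.21,142.82])
Co=X@np.linalg.inv(To)
p=dict(p,rvec=Ro.from_matrix(Co[:3,:3]).as_rotvec(),tvec=Co[:3,3])
# refine crops of w1 for edges
im=cv2.imread('pics/w1.png')
cv2.imwrite('pics/c2.png',cv2.resize(im[5:215,265:440],None,fx=2.8,fy=2.8,interpolation=2))
pts=[((65,22,108),(321,8)),((-65,22,94),(319,206)),((-43,38,62),(300,171)),((-43,6,62),(339,171))]
base=[(272,17),(432,18),(418,185),(276,184)]
bj=[(77.5+10,67.2),(77.5+10,-77.8),(-67.5,-77.8),(-67.5,67.2)]
def W(q,P):
    a=np.radians(q[2]);x,y,z=np.array(P,float).T
    return np.c_[q[0]+np.cos(a)*x-np.sin(a)*y,q[1]+np.sin(a)*x+np.cos(a)*y,z]
P=[a for a,_ in pts]+[(x,y,12) for x,y in bj];U=np.array([u for _,u in pts]+base)
f=lambda q:(proj('wrist',W(q,P),p)-U).ravel()
r=least_squares(f,[526,-150,-10.8],loss='soft_l1');q=r.x;print(q.round(2),f(q).reshape(-1,2).round(1).tolist())
def J(uv,z):
    d=atz('wrist',uv,z,p)[:2]-q[:2];a=np.radians(q[2]);return np.round([d@[np.cos(a),np.sin(a)],d@[-np.sin(a),np.cos(a)]],1)
print('slot',J((392,118),38),'centre',J((370,118),30),'edges',J((370,101),41),J((370,133),41))
E
```

```text
[ 526.47 -148.3   -11.12] [[0.1, 0.6], [0.1, 2.4], [0.0, -0.5], [-0.0, -0.1], [-2.3, -3.6], [2.0, -1.8], [0.9, 0.9], [-1.9, 0.4]]
slot [ -0.7 -40.2] centre [ -1.2 -22.4] edges [ 13.2 -20. ] [-13.5 -21.3]
```

View pics/c2.png

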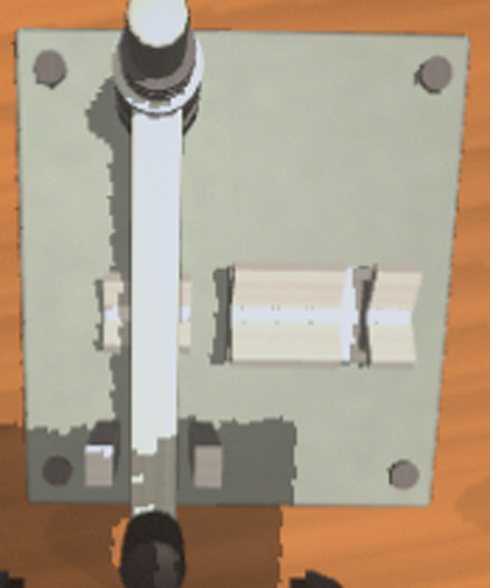

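```bash
python3 -m jog '0 0 0.4 -0.1 -1.5 0 0.1; 0 0 0.8 -0.2 -4 0 0.1; 0 0 1.2 -0.3 -6.5 0 0.1; 0 0 1.6 -0.35 -9 0 0.1; 0 0 1.96 -0.4 -11.2 0 0.1'; python3 -m jog '0 0 0 -0.05 -1.5 0 0.1; 0 0 0 -0.05 -3 0 0.1; 0 0 0 -0.05 -4.3 0 0.1; -0.5 0.1 0 -0.05 -4.3 -1 0.1; -1.08 0.21 0 -0.05 -4.3 -2 0.1'; python3 -m jog '0 0 0 0 0 0 0.1'
```

```text
time_s: 11.3
ee_pos: [529.2, -18.9, 159.1]
ee_rot: [-179.7, 0.0, 79.1]
force: [1.9, 0.2, -2.1]
gripper_width: 21.3
time_s: 11.92
ee_pos: [528.2, -125.1, 108.8]
ee_rot: [-179.8, 5.6, 79.0]
force: [-0.5, 0.1, -1.7]
gripper_width: 21.3
time_s: 12.05
ee_pos: [526.9, -123.2, 107.7]
ee_rot: [-179.5, 5.5, 79.2]
force: [-0.1, 0.2, -1.1]
gripper_width: 21.6
```

```bash
python3 -m jog '0 0 0 0.18 -0.04 -0.7 0.1; 0 0 0 0.18 -0.04 -1.4 0.1; 0 0 0 0.18 -0.04 -2 0.1; 0 0 0 0.18 -0.04 -2 0.1; 0 0 0 0.18 -0.04 -2 0.1'; python3 - <<'E'
from h import *
s=env.state();print(s['ee_pos'],s['ee_rot'],s['force'],s['torque'])
p=camera_params('wrist');w=grab_frame('wrist');t=grab_frame('top')
a=np.radians(-10.9)
def W(P):
    x,y,z=np.array(P,float).T;return np.c_[526.2+np.cos(a)*x-np.sin(a)*y,-150.3+np.sin(a)*x+np.cos(a)*y,z]
for im,c,pp in((w,'wrist',p),(t,'top',None)):
    for u in proj(c,W([(0,38,38),(0,11,38),(0,60,45),(0,-17,51),(15,-41,41),(-15,-41,41)]),pp): cv2.circle(im,tuple(int(round(v)) for v in u),1,(255,0,255),-1)
o=np.zeros((480,800,3),np.uint8)
o[:,:400]=cv2.resize(t[190:310,440:540],(400,480),interpolation=2)
o[:400,400:]=cv2.resize(w[60:300,200:440],(400,400));save(o,'m1.png')
E
```

```text
time_s: 12.68
ee_pos: [534.9, -125.7, 61.6]
ee_rot: [179.9, 5.5, 79.1]
force: [0.6, 0.3, -2.0]
gripper_width: 21.3
[ 534.91315907 -125.74819779   61.62385198] [179.94228059   5.49803037  79.0612067 ] [ 0.56131686  0.26609036 -1.95742223] [ 0.0197998  -0.08595072 -0.05358953]
```

View pics/m1.png

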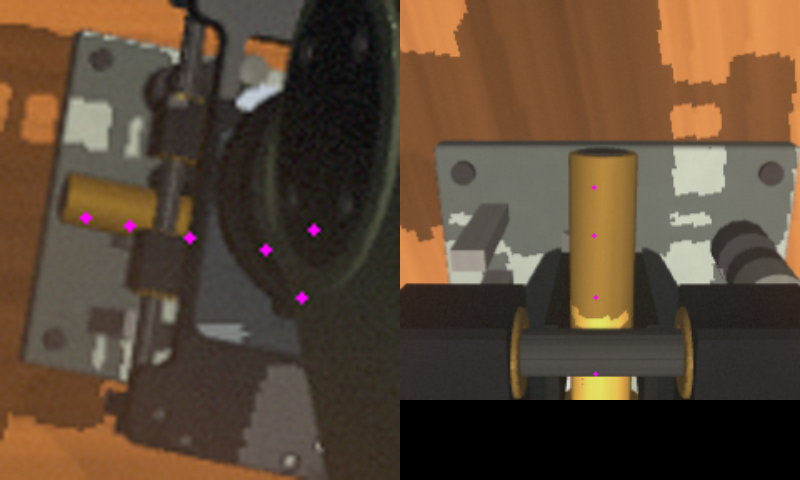

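Wrist half: barrel axis (col ~603) sits ~8 px right of the seat line (~595), i.e. ~3.5 mm too far +x, in agreement with the measured TCP. Correcting while descending.

```bash
python3 -m jog '0 0 0 -0.14 0.04 -0.2 0.1; 0 0 0 -0.14 0.04 -0.4 0.1; 0 0 0 -0.14 0.04 -0.6 0.1; 0 0 0 -0.14 0.04 -0.6 0.1; 0 0 0 -0.14 0.04 -0.6 0.1'
```

```text
time_s: 13.4
ee_pos: [531.0, -124.5, 46.2]
ee_rot: [180.0, 5.5, 79.1]
force: [0.6, -0.4, -2.0]
gripper_width: 21.4
```

```bash
python3 -m jog '0 0 0 0 0 -0.06 0.1; 0 0 0 0 0 -0.12 0.1; 0 0 0 0 0 -0.15 0.1; 0 0 0 0 0 -0.15 0.1'; python3 -m jog '0 0 0 0 0 -0.03 0.1; 0 0 0 0 0 -0.06 0.1; 0 0 0 0 0 -0.06 0.1'
```

```text
time_s: 13.9
ee_pos: [530.9, -124.5, 42.4]
ee_rot: [-180.0, 5.5, 79.1]
force: [0.8, 0.6, -1.1]
gripper_width: 21.8
time_s: 14.28
ee_pos: [531.0, -124.6, 41.0]
ee_rot: [180.0, 5.5, 79.1]
force: [0.3, 0.5, -1.9]
gripper_width: 21.2
```

```bash
python3 -m jog '0 0 0 0 0 -0.03 0.1; 0 0 0 0 0 -0.03 0.1'; python3 -m jog '0 0 0 0 0 -0.03 0.1; 0 0 0 0 0 -0.03 0.1'
```

```text
time_s: 14.52
ee_pos: [531.3, -124.6, 40.5]
ee_rot: [179.9, 5.5, 79.1]
force: [0.3, 0.5, 0.0]
gripper_width: 21.8
time_s: 14.78
ee_pos: [531.5, -124.7, 40.0]
ee_rot: [179.9, 5.5, 79.1]
force: [0.6, -0.4, 3.2]
gripper_width: 21.3
```

```bash
python3 -m jog '0 0 0 0 0 0 0.3; 0 0 0 0 0 0 0.5; 0 0 0 0 0 0 0.5; 0 0 0 0 0 0 0.5; 0 0 0 0 0 0 0.5'; python3 -m jog '0 0 0 0 0 0.5 0.5; 0 0 0 0 0 1 0.5; 0.5 -0.1 0 0 0 1.7 0.5; 1.08 -0.21 0 0 0 2.4 0.5; 1.08 -0.21 0 0 0 2.4 0.5'; python3 - <<'E'
from h import *
s=env.state();print(s['ee_pos'],s['ee_rot'],s['force'])
p=camera_params('wrist');w=grab_frame('wrist')
a=np.radians(-10.9)
def W(P):
    x,y,z=np.array(P,float).T;return np.c_[526.2+np.cos(a)*x-np.sin(a)*y,-150.3+np.sin(a)*x+np.cos(a)*y,z]
P=W([(0,78,41),(0,38,45),(0,-17,51),(0,-32,52.5)])
for u in proj('wrist',P,p): print(u.round(0)); cv2.circle(w,tuple(int(round(v)) for v in u),2,(255,0,255),-1)
save(cv2.resize(w[40:300,170:470],None,fx=2,fy=2),'m2.png')
E
```

```text
time_s: 15.4
ee_pos: [530.8, -124.5, 39.4]
ee_rot: [-180.0, 5.5, 79.1]
force: [0.2, -0.6, -0.0]
gripper_width: 45.7
time_s: 16.02
ee_pos: [532.1, -125.6, 101.7]
ee_rot: [179.7, 0.0, 79.0]
force: [-0.8, -1.2, -1.2]
gripper_width: 45.7
[ 532.12864083 -125.59743594  101.67755331] [1.79726155e+02 3.72133480e-02 7.89852382e+01] [-0.84090584 -1.16465831 -1.20376276]
[320. 136.]
[320. 190.]
[320. 260.]
[320. 278.]
```

View pics/m2.png

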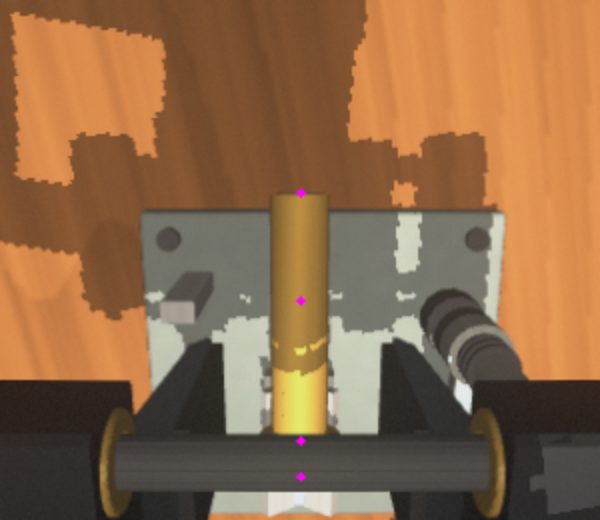

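```bash
python3 -m jog '0 0 0 0.2 1.3 0 0; 0 0 0 0.58 3.26 0 0; 0 0 0 0.58 3.26 -1.2 0; 0 0 0 0.58 3.26 -2.5 0; 0 0 0 0.58 3.26 -2.5 0'; python3 -m jog '0 0 0 -0.06 -0.3 0 0; 0 0 0 -0.06 -0.3 0 0'
```

```text
time_s: 16.7
ee_pos: [542.8, -42.2, 34.4]
ee_rot: [-179.6, 0.1, 79.1]
force: [-0.5, 0.1, -0.2]
gripper_width: 0.7
time_s: 16.95
ee_pos: [544.7, -51.3, 38.2]
ee_rot: [179.9, 0.0, 79.0]
force: [0.2, -0.5, -0.5]
gripper_width: 0.4
```

```bash
python3 -m jog '0 0 0 -0.02 -0.1 0 0; 0 0 0 -0.04 -0.2 0 0; 0 0 0 -0.06 -0.3 0 0; 0 0 0 -0.06 -0.3 0 0'; python3 -m jog '0 0 0 -0.012 -0.06 0 0; 0 0 0 -0.024 -0.12 0 0; 0 0 0 -0.036 -0.18 0 0; 0 0 0 -0.047 -0.24 0 0'
```

```text
time_s: 17.45
ee_pos: [542.7, -58.2, 37.2]
ee_rot: [180.0, -0.0, 79.1]
force: [1.4, 1.6, 1.3]
gripper_width: 0.1
time_s: 17.95
ee_pos: [541.3, -64.2, 37.0]
ee_rot: [180.0, 0.0, 79.1]
force: [2.0, 3.0, 2.1]
gripper_width: 0.2
```

```bash
for i in 1 ; do python3 -m jog '0 0 0 -0.012 -0.06 0 0; 0 0 0 -0.024 -0.12 0 0; 0 0 0 -0.036 -0.18 0 0; 0 0 0 -0.047 -0.24 0 0'; done; python3 -m jog '0 0 0 -0.01 -0.05 0 0; 0 0 0 -0.02 -0.1 0 0; 0 0 0 -0.03 -0.15 0 0'
```

```text
time_s: 18.45
ee_pos: [540.1, -70.1, 37.1]
ee_rot: [180.0, -0.0, 79.1]
force: [0.7, 4.3, 1.6]
gripper_width: 0.6
time_s: 18.82
ee_pos: [539.2, -73.8, 36.9]
ee_rot: [-180.0, -0.0, 79.1]
force: [0.7, 3.0, 1.6]
gripper_width: 0.2
```

```bash
python3 -m jog '0 0 0 -0.01 -0.05 0 0; 0 0 0 -0.02 -0.1 0 0; 0 0 0 -0.03 -0.15 0 0'; python3 -m jog '0 0 0 -0.01 -0.05 0 0; 0 0 0 -0.01 -0.06 0 0'
```

```text
time_s: 19.2
ee_pos: [538.1, -77.7, 36.7]
ee_rot: [-179.9, 0.0, 79.1]
force: [-0.3, 1.0, 1.1]
gripper_width: 0.6
time_s: 19.45
ee_pos: [537.8, -79.1, 36.7]
ee_rot: [-179.9, 0.0, 79.1]
force: [-0.2, 2.2, 0.0]
gripper_width: 0.4
```

```bash
python3 -m jog '0 0 0 -0.01 -0.05 0 0; 0 0 0 -0.01 -0.06 0 0';python3 - <<'E'
from h import *
s=env.state();d=np.array(s['ee_pos'])[:2]-[526.2,-150.3];a=np.radians(-10.9)
print('yj',d@[-np.sin(a),np.cos(a)],s['force'],s['qvel'].round(2) if hasattr(s['qvel'],'round') else '')
w=grab_frame('wrist');p=camera_params('wrist');save(w,'w5.png')
g=cv2.resize(w[0:310,150:490],None,fx=1.7,fy=1.7);save(g,'w5c.png')
E
```

```text
time_s: 19.7
ee_pos: [537.9, -79.5, 36.9]
ee_rot: [-180.0, -0.1, 79.0]
force: [-0.1, 7.4, -0.6]
gripper_width: 0.6
yj 71.71710313785607 [-0.09182545  7.43620451 -0.6038427 ] [-0.02  0.07 -0.01  0.1  -0.1  -0.18]
```

```bash
python3 -m jog '0 0 0 0.04 0.2 0 0; 0 0 0 0.08 0.4 0 0; 0 0 0 0.12 0.6 1 0; 0 0 0 0.12 0.6 3 0; 0 0 0 0.12 0.6 4 0'; python3 -m jog '0 0 0 -1 0 0 0.6; 0 0 0 -2.5 -0.5 0.5 0.6; 0 0 0 -4 -1 0.5 0.6; 0 0 0 -4 -1 0.5 0.6; 0 0 0 -4 -1 0.5 0.6'; python3 - <<'E'
from h import *
print(env.state()['ee_pos'])
a=np.radians(-10.9)
def W(P):
    x,y,z=np.array(P,float).T;return np.c_[526.2+np.cos(a)*x-np.sin(a)*y,-150.3+np.sin(a)*x+np.cos(a)*y,z]
lev=[(0,54,45),(0,-41,45),(0,-56,45),(0,-41,61)]
sl=[(0,54,43),(0,-41,51),(0,-56,52.5),(0,-41,67)]
o=np.zeros((560,800,3),np.uint8)
p=camera_params('wrist');w=grab_frame('wrist');s=grab_frame('scene');t=grab_frame('top')
for c,im,pp in(('scene',s,None),('top',t,None),('wrist',w,p)):print(c,proj(c,W(lev),pp).round(1).tolist(),proj(c,W(sl),pp).round(1).tolist())
o[:280,:400]=cv2.resize(s[95:165,230:330],(400,280),interpolation=2)
o[280:,:400]=cv2.resize(t[210:280,440:540],(400,280),interpolation=2)
o[:250,400:]=cv2.resize(w,(400,250),interpolation=3);save(o,'m3.png');save(w,'w6.png')
E
```

```text
time_s: 20.38
ee_pos: [542.3, -65.7, 139.6]
ee_rot: [179.8, 0.0, 79.1]
force: [0.4, -0.4, -0.1]
gripper_width: 0.6
time_s: 21.0
ee_pos: [441.9, -90.7, 149.8]
ee_rot: [179.9, 0.0, 79.1]
force: [0.2, -0.8, -0.3]
gripper_width: 47.7
[441.87173052 -90.66420883 149.82733868]
scene [[281.0, 138.3], [264.7, 116.6], [262.3, 113.4], [263.9, 111.9]] [[281.1, 138.9], [264.4, 114.9], [261.9, 111.2], [263.6, 110.0]]
top [[464.6, 244.4], [517.6, 255.2], [525.9, 256.9], [521.7, 255.2]] [[464.2, 244.5], [519.1, 255.2], [527.9, 256.9], [523.4, 255.2]]
wrist [[424.8, 177.9], [416.2, 271.3], [415.0, 284.6], [421.2, 279.9]] [[424.1, 177.4], [418.1, 274.4], [417.2, 288.7], [423.2, 283.3]]
```

View pics/m3.png

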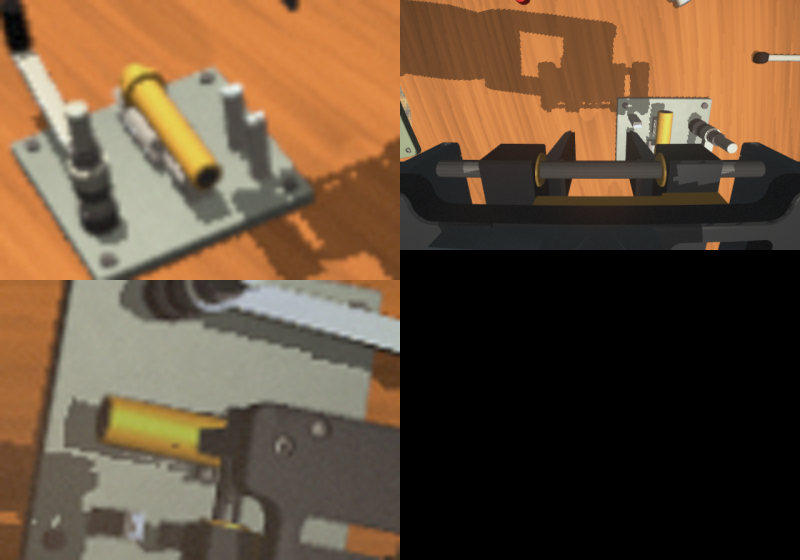

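```bash
cat > fit.py <<'E'
from h import *
from scipy.optimize import minimize
a0=np.radians(-10.9)
th=np.linspace(0,2*np.pi,40)
def model(q,p,cam,shape,S=4):
    x,y,z,t,yaw=q; # collar centre in jig frame, tilt (deg, collar up +)
    t=np.radians(t);ps=np.radians(yaw)
    Y=np.array([-np.sin(ps)*np.cos(t),np.cos(ps)*np.cos(t),-np.sin(t)]);X=np.array([np.cos(ps),np.sin(ps),0]);Z=np.cross(X,Y)
    m=np.zeros((shape[0]*S,shape[1]*S),np.uint8)
    for r,l0,l1 in((11,-15,95),(16,-3,3)):
        P=[np.array([x,y,z])+Y*l+r*(np.cos(k)*X+np.sin(k)*Z) for l in(l0,l1) for k in th]
        P=np.array(P);W=np.c_[526.2+np.cos(a0)*P[:,0]-np.sin(a0)*P[:,1],-150.3+np.sin(a0)*P[:,0]+np.cos(a0)*P[:,1],P[:,2]]
        u=(proj(cam,W,p)+.5)*S-.5
        cv2.fillConvexPoly(m,cv2.convexHull(np.round(u).astype(np.int32)),255)
    return cv2.resize(m,(shape[1],shape[0]),interpolation=cv2.INTER_AREA)/255.
def brass(im):
    h=cv2.cvtColor(im,cv2.COLOR_RGB2HSV);return ((h[...,0]>18)&(h[...,0]<34)&(h[...,1]>120)&(h[...,2]>35)).astype(float)
def fit(im,cam,p,roi):
    x0,y0,x1,y1=roi;M=brass(im)[y0:y1,x0:x1];print('n',M.sum())
    p=dict(p)
    for t,z in((0,45),(2,47),(4,49),(6.0,51)):
        best=min((minimize(lambda v:np.abs(model([v[0],v[1],z,t,0],p,cam,im.shape[:2])[y0:y1,x0:x1]-M).sum(),s,method='Nelder-Mead',options=dict(initial_simplex=[s,[s[0]+2,s[1]],[s[0],s[1]+3]],maxfev=60)) for s in([0,-42],[1,-39])),key=lambda r:r.fun)
        print(cam,t,z,best.x.round(1),round(best.fun,1))
E
python3 - <<'E'
from fit import *
s=grab_frame('scene');p=camera_params('scene')
fit(s,'scene',p,(252,103,292,148))
import numpy as np
M=brass(s)[105:146,255:290]
for r in M[::2]: print(''.join('#' if v else '.' for v in r))
E
```

```text
n 230.0
scene 0 45 [ -0.9 -39.2] 110.2
scene 2 47 [ -1.4 -39.4] 117.0
scene 4 49 [ -1.4 -44.6] 121.0
scene 6.0 51 [ -0.5 -38.6] 130.2
...................................
...................................
...................................
.......####........................
......#######......................
......#########....................
......##########...................
.......##########..................
..........#########................
............########...............
.............#########.............
..............#########............
................#########..........
.................#########.........
...................#########.......
...................#.########......
......................#####........
...................................
...................................
...................................
...................................
```

```bash
python3 -m jog '0 0 -0.3 1.4 -2 0.3 0.6; 0 0 -0.5 2.9 -4.2 0.3 0.6; 0 0 -0.76 4.3 -6.4 0.3 0.6; 0 0 -0.76 4.76 -7.06 0 0.6; 0 0 -0.76 4.76 -7.06 0 0.6' 40;python3 -m jog '0 0 0 0 0 0 0.6'; python3 - <<'E'
from fit import *
st=env.state();print(st['ee_pos'],st['ee_rot'])
p=camera_params('wrist');w=grab_frame('wrist')
from workcell import env
q=proj('wrist',[(560.8,-267.6,94)],p);print('knob',q)
M=brass(w);n,l,ss,c=cv2.connectedComponentsWithStats(M.astype(np.uint8));k=[i for i in range(1,n) if ss[i,4]>100];print(ss[k])
a=a0
W=lambda P:np.c_[526.2+np.cos(a)*P[:,0]-np.sin(a)*P[:,1],-150.3+np.sin(a)*P[:,0]+np.cos(a)*P[:,1],P[:,2]]
for n_,P in(('lev',[(0,52,45),(0,-43,45),(0,-43,61),(0,-58,45)]),('sl',[(0,52,42),(0,-43,51),(0,-43,67),(0,-58,52.5)])):print(n_,proj('wrist',W(np.array(P,float)),p).round(0).tolist())
o=w.copy()
for z,t,col in((45,0,(255,0,255)),(51,6,(0,255,255))):
    m=(model([0,-43,z,t,0],p,'wrist',w.shape[:2])>.5).astype(np.uint8);cs,_=cv2.findContours(m,0,1);cv2.drawContours(o,cs,-1,col,1)
u,v=proj('wrist',W(np.array([(0,-10,45.)])),p)[0].astype(int);print(u,v)
v0=max(0,v-110);u0=max(0,u-130);u0=min(u0,380);save(cv2.resize(np.vstack([o[v0:v0+190,u0:u0+260]]),None,fx=3,fy=3)[:600,:780],'m4.png');np.save('w7.npy',w)
E
```

```text
time_s: 21.82
ee_pos: [560.8, -268.2, 147.7]
ee_rot: [-179.9, -0.0, 75.2]
force: [0.4, 0.2, -0.4]
gripper_width: 55.4
time_s: 21.95
ee_pos: [559.7, -266.1, 149.1]
ee_rot: [-179.9, -0.0, 75.3]
force: [-0.5, -0.2, -0.4]
gripper_width: 54.6
[ 559.66986978 -266.08045499  149.05943118] [-1.79917418e+02 -3.87271734e-02  7.53033835e+01]
knob [[324.13901418 208.35669819]]
[[ 227    0   38  139 2654]
 [ 421  259   19   40  202]
 [ 202  263   18   36  183]
 [ 368  307  171   22 2054]
 [ 227  313   41   16  289]]
lev [[240.0, 2.0], [254.0, 123.0], [250.0, 124.0], [256.0, 140.0]]
sl [[241.0, 3.0], [253.0, 123.0], [248.0, 124.0], [254.0, 141.0]]
249 82
```

View pics/m4.png

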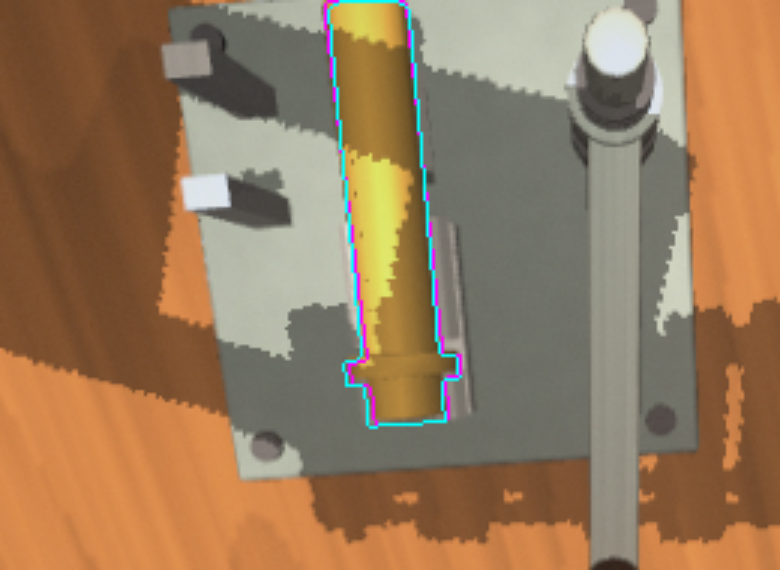

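```bash
python3 - <<'E'
from fit import *
w=np.load('w7.npy');fit(w,'wrist',camera_params('wrist'),(215,0,280,155))
# better mask in scene: brass looser
import fit as F
F.brass=lambda im:(lambda h:((h[...,0]>16)&(h[...,0]<36)&(h[...,1]>90)&(h[...,2]>20)).astype(float))(cv2.cvtColor(im,cv2.COLOR_RGB2HSV))
s=grab_frame('scene');fit(s,'scene',camera_params('scene'),(252,103,292,148))
E
```

```text
n 2694.0
wrist 0 45 [ -0.9 -39.1] 1148.7
wrist 2 47 [ -0.8 -40.2] 1146.3
wrist 4 49 [ -0.6 -40. ] 1173.7
wrist 6.0 51 [ -0.6 -40.1] 1195.7
n 286.0
scene 0 45 [ -0.8 -39.1] 61.3
scene 2 47 [ -0.5 -35.8] 68.6
scene 4 49 [  0.  -35.1] 76.2
scene 6.0 51 [  0.2 -33.3] 84.5
```

Silhouette fits in both cameras prefer level (scene residual 61 vs 85 for sloped), and the push force signature (3–4 N → 1 N → 7 N stop) agrees: the collar is home. Now the bar.

```bash
python3 -m jog '0 0 0 0.02 -0.02 -1.3 0.6; 0 0 0 0.02 -0.02 -2.6 0.6; 0 0 0 0.02 -0.02 -3.2 0.5; 0 0 0 0.02 -0.02 -3.2 0; 0 0 0 0.02 -0.02 -3.2 0' 40; python3 -m jog '0 0 0 0 0 0 0; 0 0 0 0 0 0 0; 0 0 0 0 0 0 0; 0 0 0 0 0 0 0'
```

```text
time_s: 22.68
ee_pos: [561.5, -267.8, 70.9]
ee_rot: [179.8, 0.0, 75.3]
force: [0.2, -0.3, 1.0]
gripper_width: 28.6
time_s: 23.18
ee_pos: [561.1, -268.2, 70.3]
ee_rot: [179.9, 0.0, 75.3]
force: [0.4, -2.2, 3.3]
gripper_width: 16.9
```

```bash
python3 -m jog '0 0 0 0 0 0.3 0; 0 0 0 0 0 0.6 0; 0 0 0 0 0 0.95 0; 0 0 0 0 0 1.02 0; 0 0 0 0 0 1.02 0'; python3 - <<'E'
import numpy as np
P=np.array([594.2,-141.8]);k=np.array([561.1,-268.2])
print(np.linalg.norm(k-P))
for d in range(0,91,9):
    a=-np.radians(d);R=np.array([[np.cos(a),-np.sin(a)],[np.sin(a),np.cos(a)]])
    print(-d,-d/5,((P+R@(k-P)-k)/25).round(2))
E
```

```text
time_s: 23.8
ee_pos: [560.3, -266.9, 94.6]
ee_rot: [-179.9, -0.1, 75.3]
force: [2.8, 3.1, -8.3]
gripper_width: 16.8
130.66204498629278
0 0.0 [0. 0.]
-9 -1.8 [-0.77  0.27]
-18 -3.6 [-1.5   0.66]
-27 -5.4 [-2.15  1.15]
-36 -7.2 [-2.72  1.74]
-45 -9.0 [-3.19  2.42]
-54 -10.8 [-3.54  3.16]
-63 -12.6 [-3.78  3.94]
-72 -14.4 [-3.89  4.75]
-81 -16.2 [-3.88  5.57]
-90 -18.0 [-3.73  6.38]
```

```bash
python3 -m jog '0 0 -1.8 -0.77 0.27 0 0; 0 0 -3.6 -1.5 0.66 0 0; 0 0 -5.4 -2.15 1.15 0 0; 0 0 -7.2 -2.72 1.74 0 0; 0 0 -7.2 -2.72 1.74 0 0'
```

```text
time_s: 24.42
ee_pos: [492.6, -222.8, 95.2]
ee_rot: [180.0, -0.1, 39.2]
force: [3.8, 2.8, -9.0]
gripper_width: 16.8
```

```bash
python3 -m jog '0 0 -1.8 -0.46 0.69 0 0; 0 0 -3.6 -0.8 1.43 0 0; 0 0 -5.4 -1.04 2.2 0 0; 0 0 -7.2 -1.14 3.01 0 0; 0 0 -7.2 -1.14 3.01 0 0'
```

```text
time_s: 25.05
ee_pos: [463.9, -148.3, 95.1]
ee_rot: [180.0, 0.0, 3.5]
force: [2.3, 1.3, -9.0]
gripper_width: 17.1
```

```bash
python3 -m jog '0 0 -1 0.01 0.4 0 0; 0 0 -2 0.04 0.8 0 0; 0 0 -2.86 0.09 1.2 0 0; 0 0 -2.86 0.1 1.24 0 0; 0 0 -2.86 0.1 1.24 0 0'
```

```text
time_s: 25.68
ee_pos: [465.7, -118.0, 94.7]
ee_rot: [180.0, 0.1, -10.9]
force: [-0.9, 2.0, -9.2]
gripper_width: 17.1
```

```bash
python3 -m jog '0 0 0 0 0 -0.12 0; 0 0 0 0 0 -0.24 0; 0 0 0 0 0 -0.36 0; 0 0 0 0 0 -0.48 0; 0 0 0 0 0 -0.56 0'; python3 -m jog '0 0 0 0 0 -0.05 0; 0 0 0 0 0 -0.08 0; 0 0 0 0 0 -0.08 0'
```

```text
time_s: 26.3
ee_pos: [465.9, -117.7, 80.6]
ee_rot: [180.0, 0.1, -11.0]
force: [-4.6, 1.5, -6.0]
gripper_width: 17.0
time_s: 26.68
ee_pos: [465.9, -117.7, 78.8]
ee_rot: [180.0, 0.1, -11.0]
force: [-4.9, 2.5, -5.7]
gripper_width: 16.9
```

```bash
python3 -m jog '0 0 0 -0.03 0 -0.03 0; 0 0 0 -0.03 0 -0.06 0; 0 0 0 -0.03 0 -0.06 0'; python3 -m jog '0 0 0 0 0 -0.03 0; 0 0 0 0 0 -0.05 0; 0 0 0 0 0 -0.05 0'
```

```text
time_s: 27.05
ee_pos: [465.8, -117.7, 77.6]
ee_rot: [-180.0, 0.0, -11.0]
force: [-4.5, 2.8, -4.9]
gripper_width: 17.2
time_s: 27.42
ee_pos: [465.7, -117.7, 77.3]
ee_rot: [180.0, -0.0, -11.0]
force: [-6.8, 3.9, 2.8]
gripper_width: 16.9
```

```bash
python3 -m jog '0 0 0 0 0 0 0.25; 0 0 0 0 0 0 0.4; 0 0 0 0 0 0 0.5; 0 0 0 0 0 0 0.5' ; python3 -m jog '0 0 0 0 0 1 0.5; 0 0 0 0 0 3 0.5; 0 0 0 0 0 5 0.5; 0 0 0 -2 0 5 0.5; 0 0 0 -4 0 5 0.5'; python3 -m jog '0 0 0 0 -2 0 0.5; 0 0 0 0 -4 1 0.5; 0 0 0 0 -6 1 0.5;0 0 0 0 -8 1 0.5; 0 0 0 0 -10 1 0.5'; python3 - <<'E'
from fit import *
import fit as F
F.brass=lambda im:(lambda h:((h[...,0]>16)&(h[...,0]<36)&(h[...,1]>90)&(h[...,2]>20)).astype(float))(cv2.cvtColor(im,cv2.COLOR_RGB2HSV))
print(env.state()['ee_pos'],env.state()['force'])
t=grab_frame('top');s=grab_frame('scene')
o=np.zeros((480,800,3),np.uint8)
o[:,:400]=cv2.resize(t[190:310,440:540],(400,480),interpolation=2);o[:300,400:]=cv2.resize(s[95:170,225:325],(400,300),interpolation=2);save(o,'m5.png')
W=lambda P:np.c_[526.2+np.cos(a0)*P[:,0]-np.sin(a0)*P[:,1],-150.3+np.sin(a0)*P[:,0]+np.cos(a0)*P[:,1],P[:,2]]
for l in(3,6,9): print(l,proj('top',W(np.array([(-65,22,94.+l)]))).round(1),proj('scene',W(np.array([(-65,22,94.+l)]))).round(1))
for c in('top','scene'):print([(round(r['conf'],2),np.round(r['box'])) for q in('knob','bat_a','spinner','plunger') for r in spotter.look_for(q,c)[:2]])
M=brass(s)[103:148,252:292]
fit(s,'scene',camera_params('scene'),(252,103,292,148));fit(t,'top',camera_params('top'),(455,235,535,265))
E
```

```text
time_s: 27.92
ee_pos: [466.5, -118.0, 76.5]
ee_rot: [180.0, -0.1, -11.0]
force: [0.8, 0.0, 0.2]
gripper_width: 45.5
time_s: 28.55
ee_pos: [365.3, -118.0, 201.8]
ee_rot: [180.0, -0.1, -11.0]
force: [-0.3, -0.8, -0.1]
gripper_width: 45.6
time_s: 29.18
ee_pos: [365.8, -369.7, 226.3]
ee_rot: [180.0, -0.1, -11.1]
force: [-0.2, 0.3, 0.9]
gripper_width: 45.5
[ 365.7511913  -369.67704246  226.34328472] [-0.17495999  0.27198656  0.87220327]
3 [[487.6 287.9]] [[296.5 105.9]]
6 [[488.3 288.1]] [[296.4 104.9]]
9 [[489.1 288.2]] [[296.3 103.9]]
[(0.85, array([477., 207.,  22.,  84.])), (0.89, array([344., 139.,  23.,  36.])), (0.59, array([338., 304.,  18.,  44.])), (0.89, array([256., 150.,  30.,  24.])), (0.88, array([426.,  72.,  18.,  85.])), (0.5, array([254., 148.,  30.,  26.]))]
[(0.71, array([246., 102.,  59.,  42.])), (0.28, array([316., 267.,  32.,  32.])), (0.64, array([262., 226.,  35.,  15.])), (0.52, array([370., 154.,  22.,  22.])), (0.59, array([316., 266.,  31.,  35.])), (0.77, array([170., 190.,  76.,  38.])), (0.37, array([230., 109.,  79.,  57.]))]
n 235.0
scene 0 45 [ -0.8 -38.9] 108.7
scene 2 47 [ -0.4 -37. ] 115.5
scene 4 49 [ -0.4 -35.4] 123.5
scene 6.0 51 [ -0.1 -35.2] 132.5
n 657.0
top 0 45 [  0.5 -43.9] 245.6
top 2 47 [  0.6 -42.4] 253.4
top 4 49 [  0.5 -41.3] 258.9
top 6.0 51 [  0.9 -41. ] 267.3
```

```bash
python3 -c "
from workcell import env
print(env.state()['force']);print(env.job_done())"
```

```text
[-0.26196788 -0.85316549 -0.12914342]
the job is handed in; nothing more can be done
None
```

I handed the job in at about 29 s of robot time; no verdict is reported. The brass barrel should be level in the jig with its collar home in the gate slot and the bar clamped over it.

**What I did:**
- I gripped the knob, lifted the bar about 22 mm, turned it about 86° aside and lowered it slowly.
- I moved the barrel from its rest, tilted about 5.5° to match the ridge, and laid it with the collar at about jig y -17 mm.
- I pushed it by the plain end at 3–4 N. The force fell to about 1 N, then rose to 7.4 N against the slot's wall, where I stopped.
- I lifted the bar again, swung it back over the barrel and let it down slowly until it rested there, then released it and moved the arm clear.

**Last checks:**
- **Barrel level:** model fits to the images preferred level over sloped in the scene and top cameras. The gap was small (108.7 against 132.5, and 245.6 against 267.3). The wrist fit, made before clamping, barely told them apart.
- **Collar position:** the two cameras put it at jig y -39 and -44 mm, 5 mm apart. Both are close to the measured slot at about -41 mm.
- **Bar:** it came to rest about 6.5–7 mm up, from the tool height, with the knob within about 1 mm of its original place at turn 0.
- **Bystanders:** both bats, the spinner and the plunger showed in nearly the same image boxes as at the start.
- **Not done:** I could not view the final picture, because the 12-picture limit was used up.

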